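Post the short bar end into the hot-offcut box

TASK

Put the short end of square bar away in the hot-offcut box: lay it on the box's tray and push it in through the spring flap until it drops inside and the flap swings fully shut behind it. Leave the longer length of the same bar where it lies.

Things in the scene. Friction and masses are not known exactly. Their poses are not given: they have to be found in the camera images.
- offcut: short end of square bar, bare steel, 60 x 25 x 25 mm, about 0.3 kg, loose on the bench; it is to end in the box. Origin: centre of its underside; x along its 60 mm length, z up. Also on the bench, unlisted, 100 mm or more from it centre to centre: an upright round bar stub (30 mm across, 45 mm tall) and a ring of pipe (60 mm across, 25 mm high).
- longbar: the longer length of the same square bar, bare steel, 110 x 25 x 25 mm, loose on the bench, to be left alone. Origin: centre of its underside; x along its 110 mm length, z up.
- mouth (a point): middle of the inner edge of the fixed grey box's grey tray, on its top face, 80 mm above the bench. x: level, into the box (pushing direction), y along the flap, z up. The tray is level, x -140 to 0 mm, y -70 to 70 mm, rims 8 mm high at its sides. Past the edge the box drops 76 mm to its floor (inside x 0 to 166 mm, y -62 to 62 mm at the flap): a bar pushed off the edge falls in.
- flap (a joint): aluminium spring flap, angle in rad: 0 shut, up to 2.1 as it swings inward; weak spring (2 to 3 N at its lower edge wide open). Shut, it leans: lower edge at the tray's inner edge (mouth x = 0), hinge along y at the top, at x = 35 mm, 45 mm above the tray. The box's roof, 55 mm above the tray, begins at x = 35 mm: low fingers can go about 15 mm past the edge clear of it.
Mind the look-alikes: they are no part of the job. Leave any black or orange look-alike of the offcut alone.

How it is judged:
By the outcome, as a careful person would: the job done as asked, in the order asked, and still so for the second after the job is handed in, with the robot touching nothing.
It also fails if it takes over 42 s, if anything falls off the work surface, if the arm or the gripper's body presses on something with over 40 N, if the wrist force passes 120 N, or if a joint passes its speed limit or range.

ROBOT

A 7-joint arm with a two-finger parallel gripper is mounted at the origin on the work surface. World frame = base frame: x ahead of the robot, y to its left, z up, the work surface at z = 0. Lengths are in m, angles in rad, forces in N, time in s.
With the tool pointing down it reaches from about 0.35 to 0.9 m from the base axis. Payload 19.9 kg.
Tool frame: the origin (TCP) lies at the very end of the fingers, on their centre line; the grasp point (between the pads) lies 19 mm behind it; z points along the fingers, y is the direction in which the jaws open and shut (so a half turn about z gives the same grasp; the last joint's range is limited). The gripper opens to 94 mm and grips with 3 to 60 N. Pads are 16 mm wide; open, the fingers measure 119 mm over their backs; the gripper's body (75 mm by 177 mm) begins 78 mm behind the grasp point.
Start: joints at [1.204, 0.417, -0.01, 1.614, 0.005, 1.111, -0.053], TCP at [0.2, -0.592, 0.167] pointing down, gripper open.
Joint ranges: [-2.81, 2.81], [-0.39, 2.02], [-1.27, 1.25], [0.06, 2.57], [-1.19, 4.33], [0.19, 2], [-2.82, 2.82]. Speed limits (rad/s): [1.89, 1.89, 2.39, 2.39, 3.01, 3.01, 3.01].

INTERFACE

Orientations are given as a 3x3 rotation matrix whose columns are the frame's x, y, z axes.
In Python, from bench import monitor, vision, bot, nets gives the robot as it stands. The module is installed in compiled form; this text tells all that it offers.
- The arm moves only by the tool arm_command, never from a script. Its argument "deltas" is a list that holds one entry, the list of rows, each a list of 7 numbers: the gripper's target within -1 to 1 (shut at 1, half-way at 0, fully open at -1), then the shift along the tool's x, y, z as a fraction of full scale, then the turn, a rotation vector about the tool's x, y, z as a fraction of full scale. In form: [[[fingers, x, y, z, wx, wy, wz], ...]]. A call has 1 to 5 rows; each row is the pose to reach, as a shift and turn from the pose commanded when the call began, along the tool's axes at that moment, turning the shorter way round; what a row does not reach only later rows make up. Full scale, the value 1, is 0.1 m for a shift and pi rad for a turn. A row lasts 1/10 s, in which the tool goes at most 50 mm and 8.59 degrees, less where a joint would pass 70% of its speed; a pose out of reach is approached as far as the arm can. A call with a number of a shift or a turn outside -1 to 1 is refused whole. A call with a gripper value outside its range is refused whole. The fingers move at their own pace and stop on an object; the grip force is fixed at half the most. Time passes only in rows, so rows that repeat a pose let the fingers close. It gives the time, the measured TCP pose, the force and the opening at its end, in the units of the state.
- monitor.sense(): the state, without advancing time (a new reading comes with each control period).
- vision.grab_frame(name): name is "scene" or "top"; returns the picture (384x512x3 uint8, blue, green, red); there is no depth.
- vision.calibration(name): a dict with "intrinsics" (3x3 intrinsics, pixels), "D" ([k1, k2, p1, p2, k3] as OpenCV has them; the pictures are not rectified), "view" (4x4, takes a point from world to camera coordinates). Camera axes: x right, y up, looking along -z (the intrinsics and any distortion apply to the point x, -y, -z); pixel columns grow to the right and rows downward; lengths in m; the calibration is good to about 2 mm. A picture is of the moment at which its call begins. calibration takes no time and is no camera call.
- bot.hand_in(): hands the job in, once; it reports no verdict.
Trained networks look in the newest picture that a camera, given by its name, has taken for a name from the list of things; names that differ only in an ending like _2 or _b are one class to them, and where a whole thing is asked for, a point or a joint stands for the part that bears it (a point fixed in the world has none). Each returns a list of dicts, best first, with "confidence" (0 to 1); they miss things now and then, are a little off and sometimes report something else, mostly with a low value. They report only what shows in the picture. A call takes as long as a camera call. They do not tell look-alikes from the thing itself.
- nets.find_in(camera, query): "at" ([column, row] in pixels, amid what is visible of it).
The state is a dict: "t": time; "joints": joint angles; "dq": joint speeds; "joint_torque": joint torques, N m; "tool_pos": TCP position; "tool_rot": TCP orientation; "ft_force": force on the tool from outside, world axes, zero at the start; "moment": the same for the moment, N m; "finger_gap": finger opening in m.
Only numpy, scipy, OpenCV 4.12 (cv2) and the standard library are available. Lean on these libraries where they do the work, as an engineer would, in place of code of your own. Each camera call takes 0.05 s, during which the arm holds its last target.

## Working session

There is one attempt and no reset: what is moved stays moved. The work goes in short steps, Python scripts to look and compute and a tool call to move; the robot and the scene stay as the last step left them, time stands still between calls to the robot, and variables do not carry over. Pictures are saved under pics/ and viewed, and the job is handed in when it is done.

Besides the shell and the picture viewer there is one more tool, called after "Call:" as name(argument=value, ...), one argument or row to a line, values as JSON. arm_command: Moves the arm, as the interface text tells. Its arguments: {"type":"object","properties":{"deltas":{"type":"array"}},"required":["deltas"]}

```bash
mkdir -p pics
python3 - <<'E'
from bench import monitor, vision, bot, nets
import cv2
s=monitor.sense(); print(s['t'],s['tool_pos'],s['tool_rot'],s['finger_gap'],s['ft_force'])
for c in ('scene','top'):
    im=vision.grab_frame(c); cv2.imwrite(f'pics/{c}0.png',im)
    k=vision.calibration(c); print(c,k)
    for q in ('offcut','longbar','flap','mouth'):
        try: print(q,nets.find_in(c,q))
        except Exception as e: print(q,e)
print(monitor.sense()['t'])
E
```

```text
0.0 [ 0.19988748 -0.59169063  0.16658757] [[ 9.47384650e-01  3.20096978e-01 -4.99983251e-04]
 [ 3.20097357e-01 -9.47383870e-01  1.21878870e-03]
 [-8.35454885e-05 -1.31470502e-03 -9.99999132e-01]] 0.09357516860751007 [ 0.15513463 -0.40982903  0.22197963]
scene {'intrinsics': array([[449.99539065,   0.        , 261.11561575],
       [  0.        , 449.99539065, 188.60474199],
       [  0.        ,   0.        ,   1.        ]]), 'D': array([0.03997888, 0.        , 0.        , 0.        , 0.        ]), 'view': array([[ 0.29553358,  0.9551139 , -0.02042912, -0.1352467 ],
       [-0.58744697,  0.19854964,  0.78452794,  0.26815473],
       [ 0.75336974, -0.21985333,  0.61975685, -1.57867275],
       [ 0.        ,  0.        ,  0.        ,  1.        ]])}
offcut [{'at': [145.7, 253.3], 'confidence': 0.91}, {'at': [130.2, 289.7], 'confidence': 0.7}]
longbar [{'at': [207.1, 195.3], 'confidence': 0.79}]
flap [{'at': [351.4, 168.9], 'confidence': 0.73}, {'at': [362.2, 176.5], 'confidence': 0.33}]
mouth [{'at': [362.2, 176.3], 'confidence': 0.59}]
top {'intrinsics': array([[405.34695134,   0.        , 252.98793516],
       [  0.        , 405.34695134, 193.17411903],
       [  0.        ,   0.        ,   1.        ]]), 'D': array([-0.0727172,  0.       ,  0.       ,  0.       ,  0.       ]), 'view': array([[ 0.00136027, -0.99979686,  0.02010943, -0.07989082],
       [ 0.99528247,  0.0033044 ,  0.09696332, -0.58319798],
       [-0.09701008,  0.01988267,  0.99508478, -1.09391775],
       [ 0.        ,  0.        ,  0.        ,  1.        ]])}
offcut [{'at': [352.1, 142.1], 'confidence': 0.79}, {'at': [336.4, 182.7], 'confidence': 0.48}]
longbar [{'at': [281.0, 238.7], 'confidence': 0.59}]
flap [{'at': [143.9, 194.1], 'confidence': 0.88}]
mouth [{'at': [141.0, 193.1], 'confidence': 0.83}]
0.5
```

View pics/scene0.png

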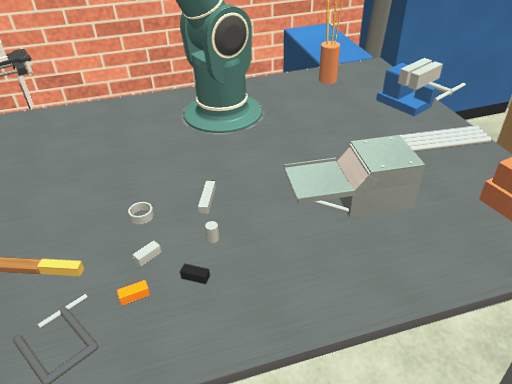

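View pics/top0.png

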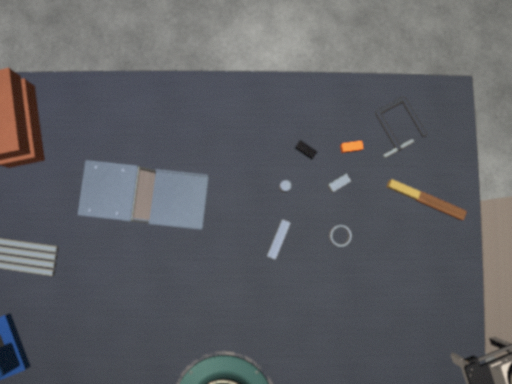

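The light offcut is at top (340,182) and scene (147,253); the orange one at top (352,146) and the black one at (306,150) are decoys. The tray is at top about (180,200), left of centre, and its flap at (144,195). Next I'll measure the poses.

```bash
cat > h.py <<'E'
import numpy as np, cv2
from bench import vision
def cal(c):
    k=vision.calibration(c); return np.array(k['intrinsics']),np.array(k['D']),np.array(k['view'])
def ray(c,uv,z):
    K,D,V=cal(c); p=cv2.undistortPoints(np.array(uv,float).reshape(-1,1,2),K,D).reshape(-1,2)
    d=np.c_[p[:,0],-p[:,1],-np.ones(len(p))]@V[:3,:3]; o=-V[:3,:3].T@V[:3,3]
    return o+d*((z-o[2])/d[:,2])[:,None]
def proj(c,P):
    K,D,V=cal(c); F=np.diag([1,-1,-1.]); R=F@V[:3,:3]; t=F@V[:3,3]
    return cv2.projectPoints(np.array(P,float).reshape(-1,1,3),cv2.Rodrigues(R)[0],t,K,D)[0].reshape(-1,2)
E
python3 - <<'E'
from h import *
im=cv2.imread('pics/top0.png'); 
def crop(c,im,x0,y0,x1,y1,s,n): cv2.imwrite(n,cv2.resize(im[y0:y1,x0:x1],None,fx=s,fy=s,interpolation=cv2.INTER_CUBIC))
crop('top',im,70,150,220,240,5,'pics/c_box.png')
g=im.astype(int).sum(2)/3
for n,(x0,y0,x1,y1) in dict(off=(322,166,360,200),long=(258,212,300,268)).items():
    m=(g[y0:y1,x0:x1]>115).astype(np.uint8)
    cs,_=cv2.findContours(m,0,1); k=max(cs,key=cv2.contourArea)
    M=cv2.moments(m,True); r=cv2.minAreaRect(k.reshape(-1,2)+[x0,y0]); b=cv2.boxPoints(r)
    c=np.array([[M['m10']/M['m00']+x0,M['m01']/M['m00']+y0]])
    print(n,c,r,'\n',ray('top',c,.025),'\n',ray('top',b,.025)[:,:2])
s=cv2.imread('pics/scene0.png'); crop('s',s,275,130,430,225,5,'pics/c_sbox.png');crop('s',s,120,230,220,310,7,'pics/c_soff.png')
E
```

```text
off [[339.38388626 182.36018957]] ((339.3382263183594, 182.39703369140625), (9.603919982910156, 21.780319213867188), 59.03623962402344) 
 [[ 0.61512287 -0.32137347  0.025     ]] 
 [[ 0.61066553 -0.2876783 ]
 [ 0.64272467 -0.34139936]
 [ 0.61939104 -0.35496444]
 [ 0.58749974 -0.30124951]]
long [[278.38405797 238.96376812]] ((278.3970031738281, 238.95736694335938), (10.323498725891113, 40.84791946411133), 22.47943687438965) 
 [[ 0.45716143 -0.14882402  0.025     ]] 
 [[ 0.41094754 -0.11408821]
 [ 0.51464527 -0.15752283]
 [ 0.50375522 -0.18395598]
 [ 0.40016042 -0.1402994 ]]
```

View pics/c_box.png

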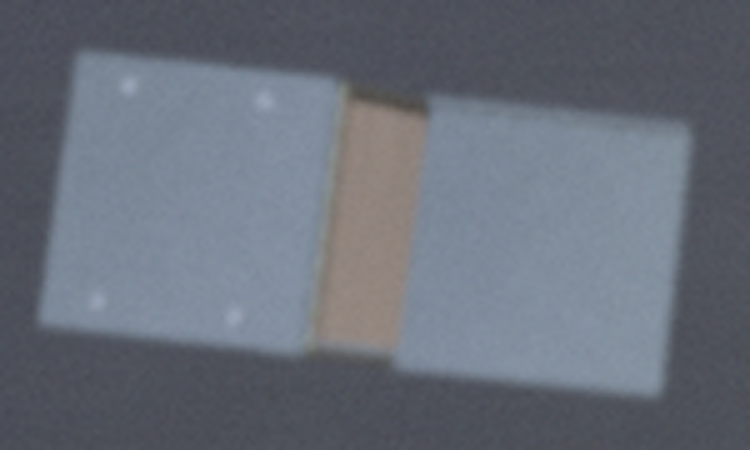

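View pics/c_sbox.png

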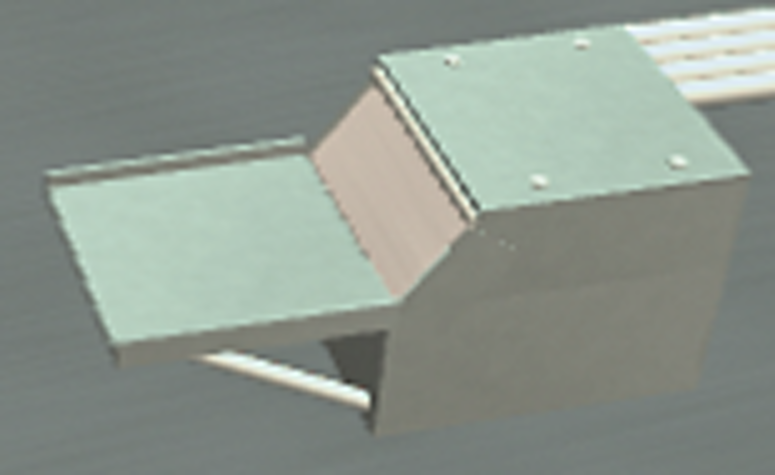

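Run:
```python
from h import *
from scipy.optimize import least_squares
f=lambda L,x0,y0,s=5:[((u+.5)/s-.5+x0,(v+.5)/s-.5+y0) for u,v in L]
T=f([(428,95),(397,370),(661,397),(692,122)],70,150)
W=ray('top',T,.084); print(W, [np.linalg.norm(W[i]-W[(i+1)%4]) for i in range(4)])
S=f([(398,300),(308,150),(118,355),(50,185)],275,130)
S=np.array(S)
W2=ray('scene',S,.08); print(W2,[np.linalg.norm(W2[i]-W2[j]) for i,j in((0,1),(0,2),(2,3))])
# fit: mouth frame points
ptsT=np.array([[0,-.07,.084],[0,.07,.084],[-.14,.07,.084],[-.14,-.07,.084]])
ptsS=np.array([[0,.07,.08],[0,-.07,.08],[-.14,-.07,.08]]);Sx=S[[0,1,3]]
roofT=f([(345,82),(308,353)],70,150); pr=np.array([[.035,-.065,.135],[.035,.065,.135]])
def w(p,P): 
    c,s=np.cos(p[2]),np.sin(p[2]); return np.c_[p[0]+c*P[:,0]-s*P[:,1],p[1]+s*P[:,0]+c*P[:,1],P[:,2]]
def r(p,top,sc):
    o=[]
    if top:o+=[proj('top',w(p,ptsT))-T]
    if sc:o+=[proj('scene',w(p,ptsS))-Sx]
    return np.concatenate(o).ravel()
for a in((1,0),(0,1),(1,1)):
    q=least_squares(r,[.6,.15,1.5],args=a); print(a,q.x,np.round(q.fun,1))
print(proj('top',w(q.x,pr)),roofT)
# offcut scene check
s=cv2.imread('pics/scene0.png')
for (x,y,z) in ((.615,-.3214,.025),):print(proj('scene',[[x,y,z],[x,y,.0125]]))
R=lambda x,y,yaw,L:np.array([[x+a*np.cos(yaw)-b*np.sin(yaw),y+a*np.sin(yaw)+b*np.cos(yaw),z] for z in(.025,0) for a,b in((L,.0125),(L,-.0125),(-L,-.0125),(-L,.0125))])
big=cv2.resize(s[140:310,110:240],None,fx=5,fy=5,interpolation=cv2.INTER_CUBIC)
for b in(R(.615,-.3214,-1.036,.03),R(.457,-.149,-.396,.055)):
    p=((proj('scene',b)-[110,140]+.5)*5).astype(int)
    cv2.polylines(big,[p[:4]],True,(0,0,255));cv2.polylines(big,[p[4:]],True,(0,255,0))
cv2.imwrite('pics/ov.png',cv2.resize(big,None,fx=.7,fy=.7))
```

```text
[[0.6425907  0.18178969 0.084     ]
 [0.49717116 0.19451403 0.084     ]
 [0.48364272 0.05606976 0.084     ]
 [0.62857164 0.04159671 0.084     ]] [np.float64(0.1459751778526981), np.float64(0.13910368393715988), np.float64(0.14564979345040382), np.float64(0.14089218188246752)]
[[0.63001154 0.18515945 0.08      ]
 [0.49900299 0.19769143 0.08      ]
 [0.62580018 0.04169699 0.08      ]
 [0.48485668 0.05755831 0.08      ]] [np.float64(0.13160657927726419), np.float64(0.1435242613411233), np.float64(0.1418331850874678)]
(1, 0) [0.56964831 0.18816345 1.47455134] [ 0.1  1.2 -0.1 -1.1  0.2 -1.1 -0.2  1. ]
(0, 1) [0.56825497 0.18928419 0.37509571] [  9.1 -25.  -11.2  26.3   2.8  -5.5]
(1, 1) [0.56801672 0.18706713 1.26883054] [  5.8   2.9  -5.   -1.6  -7.1   9.2   3.3  13.3 -14.1 -30.3  11.8  32.7
   5.3  26.6]
[[143.12826979 166.23758927]
 [126.37390392 215.3487698 ]] [(138.6, 166.0), (131.2, 220.2)]
[[146.63365465 248.84482353]
 [147.59448148 252.66763519]]
```

View pics/ov.png

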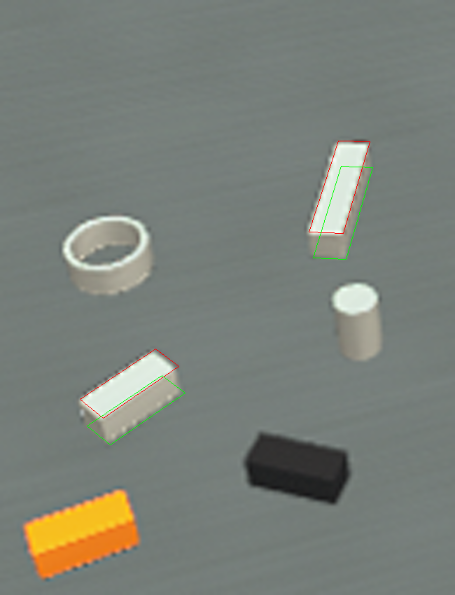

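The overlay of the measured offcut and long bar matches the scene picture. The tray pose comes from the top view: mouth about (0.569, 0.188), push yaw about 84.5°.

```bash
cat >> h.py <<'E'
from scipy.spatial.transform import Rotation as Ro
def rot(yawdeg):
    a=np.radians(yawdeg); return np.array([[np.cos(a),np.sin(a),0],[np.sin(a),-np.cos(a),0],[0,0,-1.]])
def plan(p,R,wps):
    for q,y in wps:
        q=np.array(q); Rt=rot(y); d=R.T@(q-p)/.1; w=Ro.from_matrix(R.T@Rt).as_rotvec()/np.pi
        print('->',q,y,np.round(d,3),np.round(w,4)); p,R=q,Rt
def pl(wps):
    from bench import monitor
    s=monitor.sense(); print('t',s['t'],np.round(s['tool_pos'],4),'yaw',np.degrees(np.arctan2(s['tool_rot'][1][0],s['tool_rot'][0][0])),'gap',s['finger_gap'],'F',np.round(s['ft_force'],1),'q',np.round(s['joints'],2))
    plan(np.array(s['tool_pos']),np.array(s['tool_rot']),wps)
E
python3 - <<'E'
from h import *
a=np.array([.2,-.592,.167]);b=np.array([.615,-.3214,.15])
pl([(a+(b-a)*k/4,18.7+102.1*k/4) for k in(1,2,3,4)]+[((.615,-.3214,.08),120.8),((.615,-.3214,.004),120.8)])
E
```

```text
t 0.5 [ 0.2    -0.5921  0.1672] yaw 18.664693815698467 gap 0.09382846120849936 F [-0.2 -1.2  0. ] q [ 1.2   0.42 -0.01  1.61  0.    1.11 -0.05]
-> [ 0.30375 -0.52435  0.16275] 44.224999999999994 [ 1.199 -0.31   0.045] [-0.     0.    -0.142]
-> [ 0.4075 -0.4567  0.1585] 69.75 [1.215 0.239 0.043] [ 0.      0.     -0.1418]
-> [ 0.51125 -0.38905  0.15425] 95.27499999999999 [0.994 0.739 0.043] [ 0.      0.     -0.1418]
-> [ 0.615  -0.3214  0.15  ] 120.8 [0.578 1.095 0.043] [ 0.      0.     -0.1418]
-> [ 0.615  -0.3214  0.08  ] 120.8 [0.  0.  0.7] [0. 0. 0.]
-> [ 0.615  -0.3214  0.004 ] 120.8 [0.   0.   0.76] [0. 0. 0.]
```

Call:
arm_command(
  deltas=[
    [[0, 0.2, -0.05, 0.01, 0, 0, -0.03], [0, 0.4, -0.1, 0.02, 0, 0, -0.06], [0, 0.6, -0.15, 0.03, 0, 0, -0.09], [0, 0.8, -0.2, 0.04, 0, 0, -0.12], [0, 1.0, -0.26, 0.04, 0, 0, -0.15]],
  ],
)

```text
t: 1.0
tool_pos: [0.287, -0.535, 0.1631]
tool_rot: [[0.696, 0.718, -0.0], [0.718, -0.696, 0.0], [-0.0, -0.0, -1.0]]
ft_force: [-0.1, 0.2, 0.1]
finger_gap: 0.057
```

Call:
arm_command(
  deltas=[
    [[0, 0.2, 0.04, 0.01, 0, 0, -0.03], [0, 0.4, 0.08, 0.02, 0, 0, -0.06], [0, 0.6, 0.12, 0.03, 0, 0, -0.09], [0, 0.8, 0.16, 0.04, 0, 0, -0.12], [0, 1.0, 0.2, 0.04, 0, 0, -0.15]],
  ],
)

```text
t: 1.5
tool_pos: [0.3712, -0.4774, 0.1592]
tool_rot: [[0.294, 0.956, -0.0], [0.956, -0.294, 0.0], [0.0, -0.0, -1.0]]
ft_force: [0.0, -0.1, 0.1]
finger_gap: 0.0472
```

Run:
```python
from h import *
pl([((.45,-.43,.155),97),((.53,-.375,.155),120.8),((.615,-.3214,.1),120.8),((.615,-.3214,.03),120.8)])
```

```text
t 1.5 [ 0.3712 -0.4774  0.1592] yaw 72.88630510893437 gap 0.04716330191555554 F [ 0.  -0.1  0.1] q [ 1.06  0.4  -0.26  1.67  0.11  1.09  0.47]
-> [ 0.45  -0.43   0.155] 97 [0.685 0.613 0.042] [-0.    -0.    -0.134]
-> [ 0.53  -0.375  0.155] 120.8 [0.448 0.861 0.   ] [ 0.      0.     -0.1322]
-> [ 0.615  -0.3214  0.1   ] 120.8 [0.025 1.005 0.55 ] [0. 0. 0.]
-> [ 0.615  -0.3214  0.03  ] 120.8 [0.  0.  0.7] [0. 0. 0.]
```

Call:
arm_command(
  deltas=[
    [[0, 0.14, 0.12, 0.01, 0, 0, -0.03], [0, 0.28, 0.24, 0.02, 0, 0, -0.06], [0, 0.42, 0.36, 0.03, 0, 0, -0.09], [0, 0.56, 0.48, 0.04, 0, 0, -0.12], [0, 0.68, 0.6, 0.04, 0, 0, -0.134]],
  ],
)

```text
t: 2.0
tool_pos: [0.4489, -0.4303, 0.1552]
tool_rot: [[-0.121, 0.993, -0.0], [0.993, 0.121, 0.0], [0.0, -0.0, -1.0]]
ft_force: [0.2, -0.8, -0.1]
finger_gap: 0.0469
```

Call:
arm_command(
  deltas=[
    [[0, 0.09, 0.17, 0, 0, 0, -0.03], [0, 0.18, 0.34, 0, 0, 0, -0.06], [0, 0.27, 0.51, 0, 0, 0, -0.09], [0, 0.4, 0.75, 0, 0, 0, -0.12], [0, 0.4, 0.75, 0, 0, 0, -0.125]],
  ],
)

```text
t: 2.5
tool_pos: [0.5209, -0.3792, 0.1552]
tool_rot: [[-0.495, 0.869, 0.001], [0.869, 0.495, 0.001], [0.001, 0.002, -1.0]]
ft_force: [-0.0, 0.1, 0.1]
finger_gap: 0.0469
```

Run:
```python
from h import *
pl([((.615,-.3214,.1),120.8),((.615,-.3214,.03),120.8)])
```

```text
t 2.5 [ 0.5209 -0.3792  0.1552] yaw 119.65572487934391 gap 0.04688544859594492 F [-0.   0.1  0.1] q [ 0.91  0.5  -0.46  1.56  0.24  1.13  0.92]
-> [ 0.615  -0.3214  0.1   ] 120.8 [0.036 1.103 0.554] [ 0.0006 -0.0002 -0.0064]
-> [ 0.615  -0.3214  0.03  ] 120.8 [0.  0.  0.7] [0. 0. 0.]
```

Call:
arm_command(
  deltas=[
    [[0, 0.01, 0.25, 0.1, 0, 0, -0.003], [0, 0.02, 0.5, 0.2, 0, 0, -0.006], [0, 0.03, 0.75, 0.3, 0, 0, -0.006], [0, 0.04, 1.0, 0.4, 0, 0, -0.006], [0, 0.04, 1.0, 0.4, 0, 0, -0.006]],
  ],
)

```text
t: 3.0
tool_pos: [0.6049, -0.3268, 0.1136]
tool_rot: [[-0.507, 0.862, -0.001], [0.862, 0.507, 0.002], [0.002, 0.0, -1.0]]
ft_force: [0.3, -0.1, -0.5]
finger_gap: 0.0468
```

Run:
```python
from h import *
pl([((.615,-.3214,.06),120.8),((.615,-.3214,.004),120.8)])
im=vision.grab_frame('scene'); cv2.imwrite('pics/s1.png',cv2.resize(im[180:340,80:280],None,fx=4,fy=4)[:600])
pl([])
```

```text
t 3.0 [ 0.6049 -0.3268  0.1136] yaw 120.48435660270502 gap 0.0468112535933945 F [ 0.3 -0.1 -0.5] q [ 0.76  0.62 -0.46  1.48  0.29  1.11  0.78]
-> [ 0.615  -0.3214  0.06  ] 120.8 [-0.006  0.114  0.536] [ 0.0001 -0.0008 -0.0018]
-> [ 0.615  -0.3214  0.004 ] 120.8 [0.   0.   0.56] [0. 0. 0.]
t 3.05 [ 0.6037 -0.3286  0.1143] yaw 120.40857862308549 gap 0.04716598673960415 F [ 0.1 -1.2 -0.2] q [ 0.76  0.62 -0.46  1.48  0.29  1.11  0.78]
```

View pics/s1.png

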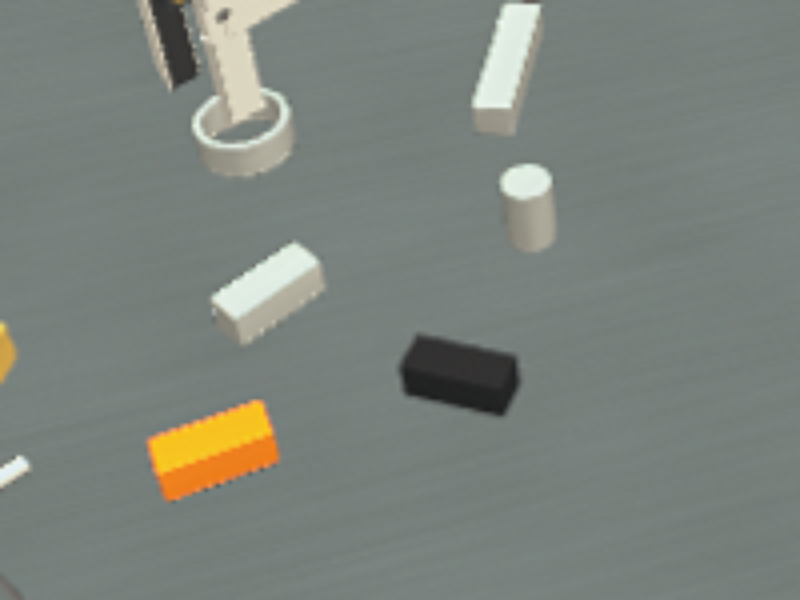

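Picture: the offcut (crop 268,290) is untouched. The fingertips are above and left of it at crop (200,95), still 110 mm up. I'll move down to a hover and check.

Call:
arm_command(
  deltas=[
    [[0, 0, 0.05, 0.15, 0, 0, -0.002], [0, 0, 0.12, 0.35, 0, 0, -0.002], [0, 0, 0.12, 0.55, 0, 0, -0.002], [0, 0, 0.12, 0.7, 0, 0, -0.002], [0, 0, 0.12, 0.7, 0, 0, -0.002]],
  ],
)

```text
t: 3.55
tool_pos: [0.6119, -0.3235, 0.0421]
tool_rot: [[-0.51, 0.86, -0.004], [0.86, 0.51, 0.002], [0.003, -0.002, -1.0]]
ft_force: [0.3, 0.7, -0.6]
finger_gap: 0.0468
```

Run:
```python
from h import *
from bench import monitor
pl([((.615,-.3214,.004),120.8)])
print(proj('scene',[[.604,-.328,.1139]]))
im=vision.grab_frame('scene');
s=monitor.sense();p=np.array(s['tool_pos']);R=np.array(s['tool_rot'])
g=s['finger_gap']/2
pts=proj('scene',[p,p+R[:,1]*g,p-R[:,1]*g])
big=cv2.resize(im[180:330,80:280],None,fx=4,fy=4)
for q in pts: cv2.circle(big,tuple(((q-[80,180]+.5)*4).astype(int)),3,(0,0,255),-1)
cv2.imwrite('pics/s2.png',big)
im=vision.grab_frame('top'); cv2.imwrite('pics/t2.png',cv2.resize(im[130:250,260:420],None,fx=5,fy=5)[:600])
```

```text
t 3.55 [ 0.6119 -0.3235  0.0421] yaw 120.69476078906996 gap 0.046826291247989066 F [ 0.3  0.7 -0.6] q [ 0.73  0.7  -0.43  1.51  0.33  1.    0.75]
-> [ 0.615  -0.3214  0.004 ] 120.8 [0.001 0.039 0.381] [-0.0007 -0.0011 -0.0006]
[[135.77281061 217.33675725]]
```

View pics/s2.png

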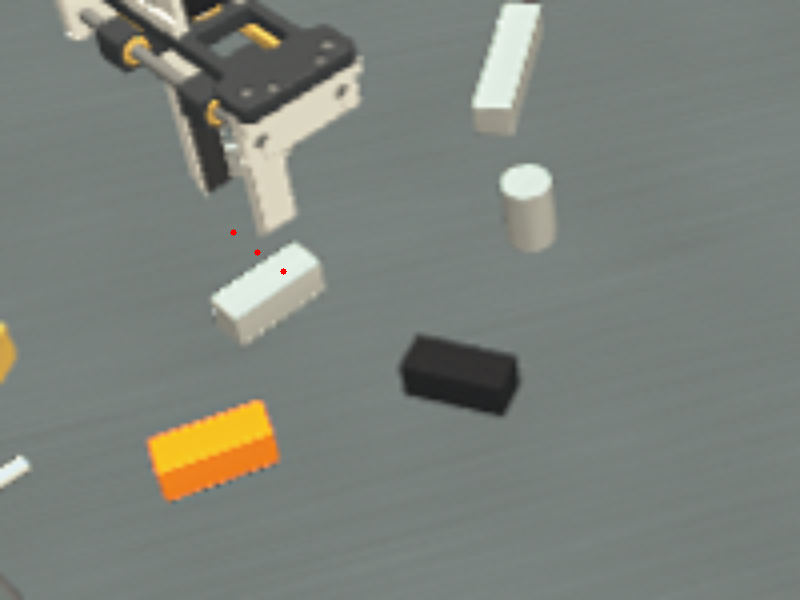

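View pics/t2.png

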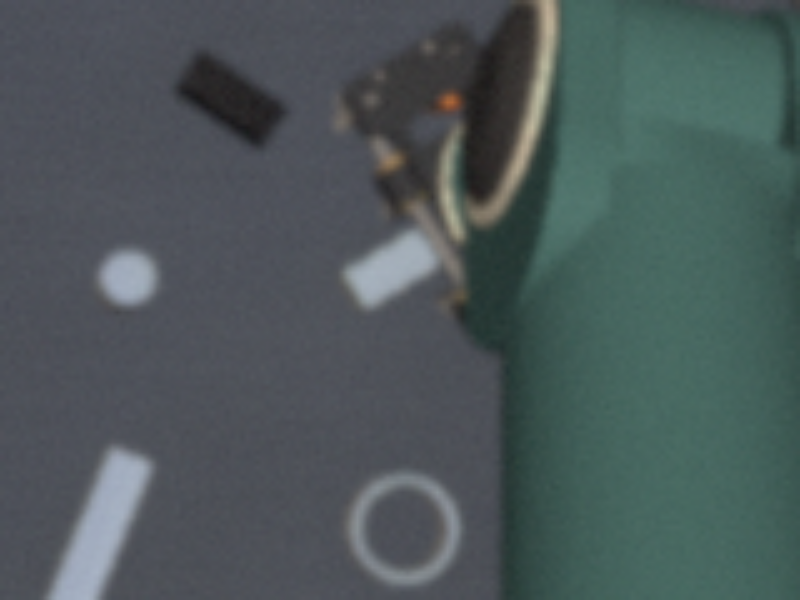

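The fingertips (crop about 280,225 and 217,190) sit about 10 px above where the reported TCP projects (red dots). I'll check for picture lag and triangulate before going down.

Run:
```python
from h import *
from bench import monitor
im=vision.grab_frame('scene');cv2.imwrite('pics/s3full.png',im)
s=monitor.sense();p=np.array(s['tool_pos']);R=np.array(s['tool_rot']);print(p,s['t'],s['finger_gap'])
print('ft',s['ft_force'],R)
crop=im[170:260,90:190]
big=cv2.resize(crop,None,fx=6,fy=6,interpolation=cv2.INTER_CUBIC)
# predicted finger boxes: inner y=g/2, outer g/2+.0125, x +-.008, z 0 and -.05
g=s['finger_gap']/2
for sg in(1,-1):
  for y in(g,g+.0125):
    P=[p+R@np.array([x,sg*y,z]) for x,z in((-.008,0),(.008,0),(.008,-.06),(-.008,-.06))]
    q=((proj('scene',P)-[90,170]+.5)*6).astype(int); cv2.polylines(big,[q],True,(0,0,255) if sg>0 else (0,255,0))
cv2.imwrite('pics/s3.png',big)
t=cv2.imread('pics/t2.png')
for z in (0,-.06,-.097,-.12,-.15):
    q=(proj('top',[p+R@np.array([0,0,z])])-[260,130]+.5)*5; cv2.circle(t,tuple(q[0].astype(int)),3,(0,0,255),-1); print(z,q)
cv2.imwrite('pics/t3.png',t)
```

```text
[ 0.61380564 -0.32411402  0.04579854] 3.7 0.04721055698298582
ft [ 0.35693835 -0.40866204  0.74520328] [[-5.10640404e-01  8.59794178e-01  5.90691010e-04]
 [ 8.59794225e-01  5.10640605e-01 -2.52436197e-04]
 [-5.18673987e-04  3.78968598e-04 -9.99999794e-01]]
0 [[413.09405823 262.04286847]]
-0.06 [[440.37721372 247.81530072]]
-0.097 [[458.77284145 238.21891213]]
-0.12 [[470.88287175 231.8999779 ]]
-0.15 [[487.52656303 223.21341521]]
```

View pics/s3.png

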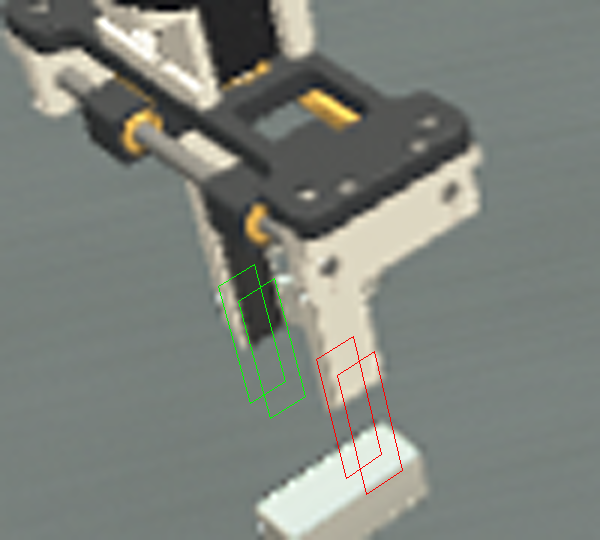

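View pics/t3.png

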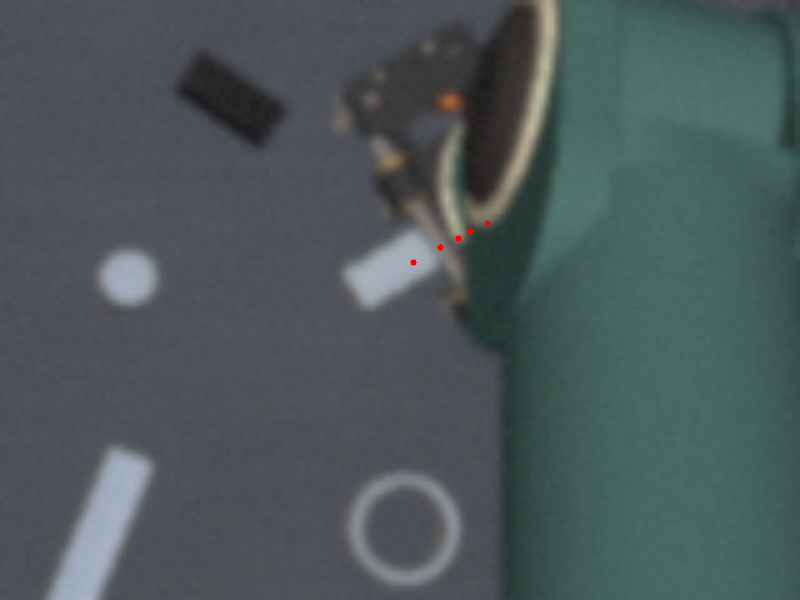

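Run:
```python
from h import *
from bench import monitor
im=vision.grab_frame('top');cv2.imwrite('pics/t4full.png',im)
cv2.imwrite('pics/t4.png',cv2.resize(im[130:195,320:370],None,fx=9,fy=9,interpolation=cv2.INTER_CUBIC))
s=cv2.imread('pics/s3full.png');cv2.imwrite('pics/s4.png',cv2.resize(s[180:240,125:180],None,fx=9,fy=9,interpolation=cv2.INTER_CUBIC))
def tri(us,ut):
    P=[];x=[]
    A=[];b=[]
    for c,u in(('scene',us),('top',ut)):
        p0=ray(c,[u],0)[0];p1=ray(c,[u],.3)[0];d=(p1-p0)/np.linalg.norm(p1-p0);M=np.eye(3)-np.outer(d,d);A.append(M);b.append(M@p0)
    X=np.linalg.lstsq(np.vstack(A),np.concatenate(b),rcond=None)[0]
    return X,proj('scene',[X])[0]-us,proj('top',[X])[0]-ut
S=[((u+.5)/6-.5+90,(v+.5)/6-.5+170) for u,v in((430,122),(308,195))]
T=[((u+.5)/5-.5+260,(v+.5)/5-.5+130) for u,v in((370,100),(453,30))]
st=monitor.sense();p=np.array(st['tool_pos']);R=np.array(st['tool_rot']);print(p)
for a,b in zip(S,T):
    X=tri(a,b); print(X, 'tool frame',R.T@(X[0]-p))
# check with offcut & stub top, black block centre top
```

```text
[ 0.61397362 -0.32415838  0.04612881]
(array([ 0.66748133, -0.26365376,  0.22142334]), array([0.37164223, 0.01450846]), array([0.30385015, 0.03556594])) tool frame [ 0.02452165  0.07701346 -0.17527028]
(array([ 0.69994448, -0.30352896,  0.22686928]), array([1.0069419 , 0.05150198]), array([0.78648884, 0.06470897])) tool frame [-0.02634545  0.08456501 -0.18066088]
```

View pics/t4.png

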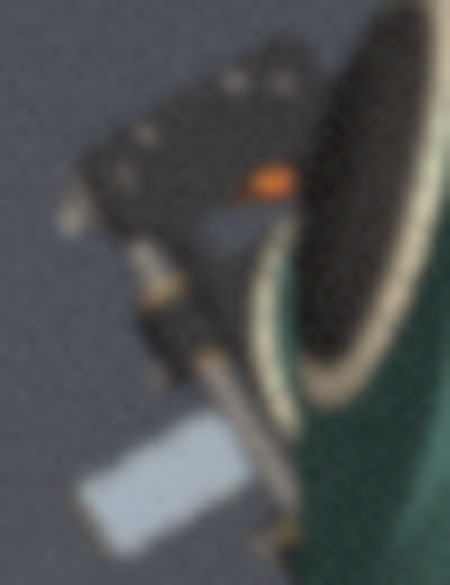

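View pics/s4.png

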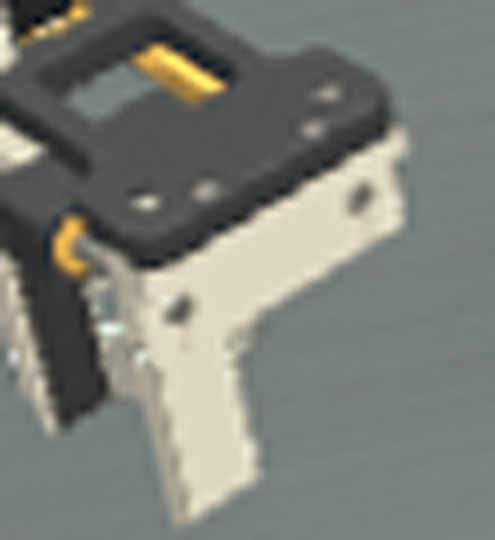

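Run:
```python
from h import *
from bench import monitor
st=monitor.sense();p=np.array(st['tool_pos']);R=np.array(st['tool_rot'])
def hit(uv,y):
    p0=ray('scene',[uv],0)[0];p1=ray('scene',[uv],.3)[0]
    a,b=R.T@(p0-p),R.T@(p1-p); k=(y-a[1])/(b[1]-a[1]); return np.round(a+k*(b-a),4)
f=lambda u,v:((u+.5)/9-.5+125,(v+.5)/9-.5+180)
for y in(.036,.06):
  for n,u in dict(tipL=(183,522),tipR=(258,480),plateL=(155,268),plateR=(390,125),hole1=(178,308),hole2=(360,198)).items(): print(y,n,hit(f(*u),y))
for n,u in dict(l1=(62,430),l2=(108,400)).items(): print(n,hit(f(*u),-.0236),hit(f(*u),-.036))
```

```text
0.036 tipL [-0.0129  0.036  -0.0473]
0.036 tipR [ 0.0085  0.036  -0.0454]
0.036 plateL [-0.0045  0.036  -0.1211]
0.036 plateR [ 0.0627  0.036  -0.1216]
0.036 hole1 [-0.0013  0.036  -0.1069]
0.036 hole2 [ 0.0509  0.036  -0.1066]
0.06 tipL [-0.0252  0.06   -0.0719]
0.06 tipR [-0.0046  0.06   -0.07  ]
0.06 plateL [-0.0172  0.06   -0.143 ]
0.06 plateR [ 0.0476  0.06   -0.1434]
0.06 hole1 [-0.0141  0.06   -0.1293]
0.06 hole2 [ 0.0363  0.06   -0.129 ]
l1 [-0.0076 -0.0236 -0.0367] [-0.0016 -0.036  -0.0249]
l2 [ 0.0061 -0.0236 -0.0371] [ 0.0123 -0.036  -0.0253]
```

The gripper's horizontal position agrees with the report, but the visible fingertips look about 40 mm higher than the stated TCP. I'll go down slowly, close, and let force and gap decide.

Call:
arm_command(
  deltas=[
    [[0, 0.02, 0.02, 0.1, 0, 0, 0], [0, 0.02, 0.02, 0.2, 0, 0, 0], [0, 0.02, 0.02, 0.3, 0, 0, 0], [0, 0.02, 0.02, 0.39, 0, 0, 0], [0, 0.02, 0.02, 0.39, 0, 0, 0]],
  ],
)

```text
t: 4.25
tool_pos: [0.6133, -0.3207, 0.0044]
tool_rot: [[-0.511, 0.86, -0.002], [0.86, 0.511, 0.001], [0.002, -0.001, -1.0]]
ft_force: [-0.9, -0.1, 0.0]
finger_gap: 0.0471
```

Run:
```python
from h import *
pl([((.615,-.3214,.005),120.8)])
im=vision.grab_frame('scene');cv2.imwrite('pics/s5.png',cv2.resize(im[190:270,100:200],None,fx=7,fy=7,interpolation=cv2.INTER_CUBIC))
```

```text
t 4.25 [ 0.6133 -0.3207  0.0044] yaw 120.72967940881975 gap 0.047060733501642596 F [-0.9 -0.1  0. ] q [ 0.72  0.75 -0.42  1.53  0.35  0.94  0.73]
-> [ 0.615  -0.3214  0.005 ] 120.8 [-0.015  0.011 -0.006] [-0.0004 -0.0007 -0.0004]
```

View pics/s5.png

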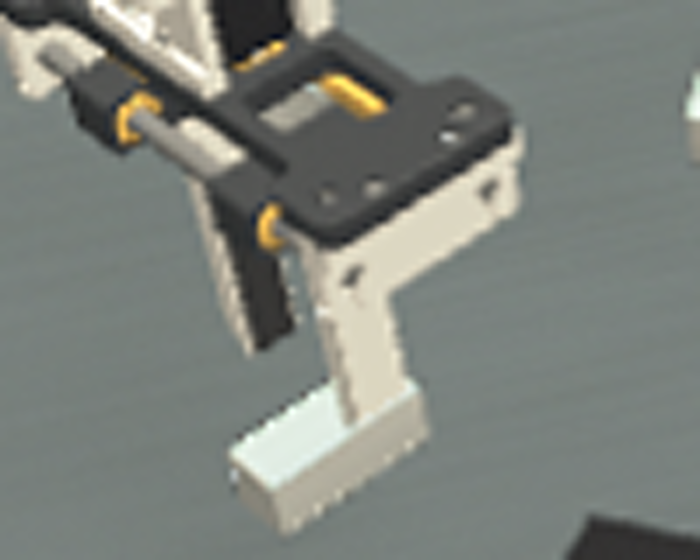

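Fingertips in this picture (crop about 365,415) still seem to sit above the bar top. Closing here will settle it: a gap of 25 mm means the bar is between the pads.

Call:
arm_command(
  deltas=[
    [[0.3, 0, 0, 0, 0, 0, 0], [0.5, 0, 0, 0, 0, 0, 0], [0.7, 0, 0, 0, 0, 0, 0], [0.7, 0, 0, 0, 0, 0, 0]],
  ],
)

```text
t: 4.7
tool_pos: [0.6144, -0.3212, 0.0065]
tool_rot: [[-0.511, 0.86, 0.0], [0.86, 0.511, -0.0], [-0.0, 0.0, -1.0]]
ft_force: [0.2, 0.3, 0.4]
finger_gap: 0.0186
```

Run:
```python
from h import *
pl([])
im=vision.grab_frame('scene');cv2.imwrite('pics/s6.png',cv2.resize(im[190:270,100:200],None,fx=7,fy=7,interpolation=cv2.INTER_CUBIC))
```

```text
t 4.7 [ 0.6144 -0.3212  0.0065] yaw 120.72471087180085 gap 0.018554531024081868 F [0.2 0.3 0.4] q [ 0.72  0.74 -0.42  1.53  0.35  0.94  0.73]
```

View pics/s6.png

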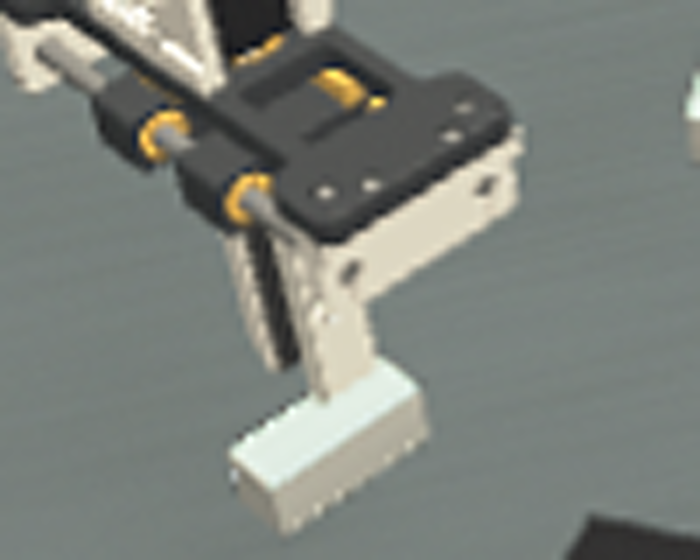

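The gap closed to 18.6 mm with no contact, so the fingertips really are above the bar: the reported TCP z is about 40 mm too low. I'll reopen and lower in steps, judging by vision and force.

Call:
arm_command(
  deltas=[
    [[-0.3, 0, 0, 0, 0, 0, 0], [-0.3, 0, 0, 0, 0, 0, 0], [-0.3, 0, 0, 0, 0, 0, 0], [-0.3, 0, 0, 0.05, 0, 0, 0], [-0.3, 0, 0, 0.1, 0, 0, 0]],
  ],
)

```text
t: 5.25
tool_pos: [0.6142, -0.3211, -0.0042]
tool_rot: [[-0.511, 0.86, -0.0], [0.86, 0.511, 0.0], [0.0, -0.0, -1.0]]
ft_force: [-0.3, -0.5, -0.4]
finger_gap: 0.0523
```

```bash
cat > look.py <<'E'
from h import *
import sys
from bench import monitor
pl([])
im=vision.grab_frame('scene');s=monitor.sense();p=np.array(s['tool_pos']);R=np.array(s['tool_rot'])
off=np.array([float(v) for v in sys.argv[2:5]]) # tool-frame offset
x0,y0=[int(v) for v in (sys.argv[5:7] if len(sys.argv)>6 else (100,190))]
big=cv2.resize(im[y0:y0+80,x0:x0+100],None,fx=7,fy=7,interpolation=cv2.INTER_CUBIC); g=s['finger_gap']/2
for sg in(1,-1):
  for y in(g,g+.0125):
    P=[p+R@(np.array([x,sg*y,z])+off) for x,z in((-.008,0),(.008,0),(.008,-.04),(-.008,-.04))]
    q=((proj('scene',P)-[x0,y0]+.5)*7).astype(int); cv2.polylines(big,[q],True,(0,0,255) if sg>0 else (0,255,0))
cv2.imwrite(sys.argv[1],big)
E
python3 look.py pics/s7.png 0 0 -.04
```

```text
t 5.25 [ 0.6142 -0.3211 -0.0042] yaw 120.72268471724747 gap 0.05227855810552326 F [-0.3 -0.5 -0.4] q [ 0.71  0.76 -0.41  1.53  0.35  0.93  0.72]
```

View pics/s7.png

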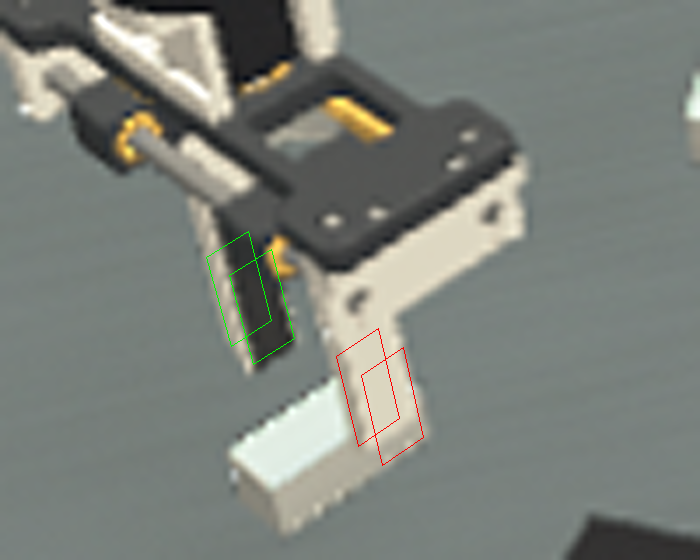

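The −40 mm model fits the picture well, with no contact at reported z = −4 mm. I'll go down another 27 mm.

Call:
arm_command(
  deltas=[
    [[-0.3, 0, 0, 0.06, 0, 0, 0], [-0.3, 0, 0, 0.12, 0, 0, 0], [-0.3, 0, 0, 0.18, 0, 0, 0], [-0.3, 0, 0, 0.24, 0, 0, 0], [-0.3, 0, 0, 0.27, 0, 0, 0]],
  ],
)

```text
t: 5.8
tool_pos: [0.6139, -0.3209, -0.0316]
tool_rot: [[-0.511, 0.86, -0.001], [0.86, 0.511, 0.0], [0.001, -0.0, -1.0]]
ft_force: [-0.0, 0.9, 0.6]
finger_gap: 0.0612
```

```bash
python3 look.py pics/s8.png 0 0 -.04
```

```text
t 5.8 [ 0.6139 -0.3209 -0.0316] yaw 120.72921182526578 gap 0.061226704606614654 F [-0.   0.9  0.6] q [ 0.71  0.79 -0.4   1.54  0.37  0.89  0.71]
```

View pics/s8.png

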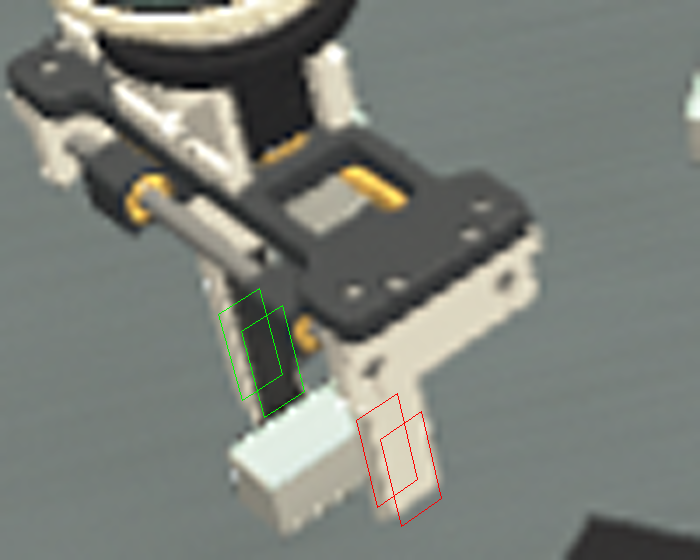

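The fingers now straddle the bar (crop about 265,410 and 405,505). Closing.

Call:
arm_command(
  deltas=[
    [[0.2, 0, 0, 0.02, 0, 0, 0], [0.6, 0, 0, 0.02, 0, 0, 0], [1, 0, 0, 0.02, 0, 0, 0], [1, 0, 0, 0.02, 0, 0, 0], [1, 0, 0, 0.02, 0, 0, 0]],
  ],
)

```text
t: 6.35
tool_pos: [0.6141, -0.3213, -0.0326]
tool_rot: [[-0.511, 0.86, -0.0], [0.86, 0.511, -0.0], [-0.0, -0.0, -1.0]]
ft_force: [1.7, 2.3, 3.3]
finger_gap: 0.0249
```

Call:
arm_command(
  deltas=[
    [[1, 0, 0, 0, 0, 0, 0], [1, 0, 0, -0.1, 0, 0, 0], [1, 0, 0, -0.3, 0, 0, 0], [1, 0, 0, -0.6, 0, 0, 0], [1, 0, 0, -0.8, 0, 0, 0]],
  ],
)

```text
t: 6.85
tool_pos: [0.6147, -0.321, 0.0495]
tool_rot: [[-0.511, 0.86, 0.001], [0.86, 0.511, -0.0], [-0.001, 0.001, -1.0]]
ft_force: [0.7, -1.1, -3.7]
finger_gap: 0.0244
```

```bash
python3 look.py pics/s9.png 0 0 -.04
```

```text
t 6.85 [ 0.6147 -0.321   0.0495] yaw 120.73912614404689 gap 0.024374907743810126 F [ 0.7 -1.1 -3.7] q [ 0.73  0.69 -0.44  1.51  0.32  1.01  0.74]
```

View pics/s9.png

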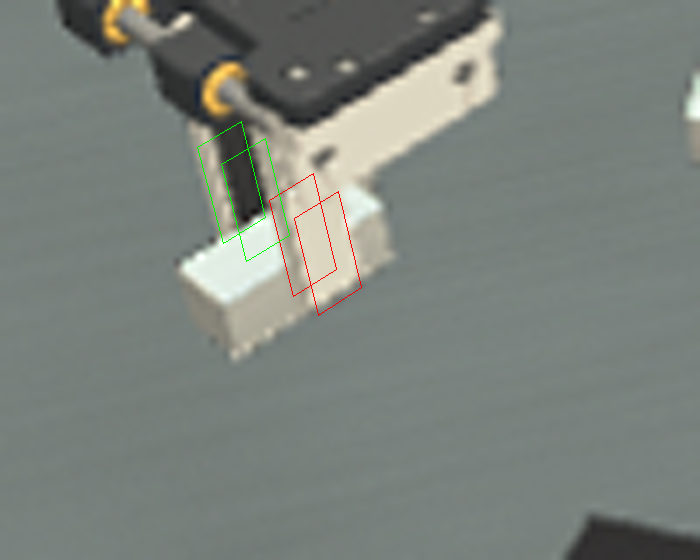

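The bar is held (gap 24.4 mm) and lifted, and the far side of the bench is undisturbed. Bar underside is at about reported z + 33 mm. Next I'll plan the carry to the tray.

Run:
```python
from h import *
pl([((.62,-.235,.09),115),((.61,-.125,.095),105),((.595,-.015,.095),95),((.575,.075,.095),84.5),((.564,.128,.075),84.5)])
```

```text
t 6.9 [ 0.6162 -0.3216  0.0526] yaw 120.72941586275154 gap 0.024563446362342384 F [2.2 0.1 0.2] q [ 0.73  0.69 -0.44  1.5   0.32  1.01  0.74]
-> [ 0.62  -0.235  0.09 ] 115 [ 0.723  0.477 -0.375] [0.001  0.0012 0.0318]
-> [ 0.61  -0.125  0.095] 105 [ 1.039  0.374 -0.05 ] [0.     0.     0.0556]
-> [ 0.595 -0.015  0.095] 95 [1.101 0.14  0.   ] [0.     0.     0.0556]
-> [0.575 0.075 0.095] 84.5 [ 0.914 -0.121  0.   ] [0.     0.     0.0583]
-> [0.564 0.128 0.075] 84.5 [ 0.517 -0.16   0.2  ] [0. 0. 0.]
```

Call:
arm_command(
  deltas=[
    [[1, 0.1, 0.08, -0.1, 0, 0, 0.006], [1, 0.25, 0.18, -0.2, 0, 0, 0.012], [1, 0.42, 0.28, -0.3, 0, 0, 0.02], [1, 0.6, 0.4, -0.37, 0, 0, 0.03], [1, 0.76, 0.48, -0.37, 0, 0, 0.032]],
  ],
)

```text
t: 7.4
tool_pos: [0.6172, -0.2298, 0.0851]
tool_rot: [[-0.422, 0.907, 0.001], [0.907, 0.422, 0.0], [-0.0, 0.001, -1.0]]
ft_force: [0.2, 0.3, -3.7]
finger_gap: 0.0248
```

Call:
arm_command(
  deltas=[
    [[1, 0.2, 0.08, -0.01, 0, 0, 0.011], [1, 0.4, 0.15, -0.02, 0, 0, 0.022], [1, 0.6, 0.22, -0.03, 0, 0, 0.033], [1, 0.8, 0.3, -0.04, 0, 0, 0.044], [1, 1.0, 0.37, -0.05, 0, 0, 0.055]],
  ],
)

```text
t: 7.9
tool_pos: [0.6077, -0.1239, 0.0891]
tool_rot: [[-0.259, 0.966, -0.0], [0.966, 0.259, 0.0], [0.0, -0.0, -1.0]]
ft_force: [0.3, -0.2, -3.2]
finger_gap: 0.0246
```

Call:
arm_command(
  deltas=[
    [[1, 0.2, 0.03, 0, 0, 0, 0.011], [1, 0.4, 0.06, 0, 0, 0, 0.022], [1, 0.6, 0.09, 0, 0, 0, 0.033], [1, 0.8, 0.12, 0, 0, 0, 0.044], [1, 1.0, 0.14, 0, 0, 0, 0.055]],
  ],
)

```text
t: 8.4
tool_pos: [0.5952, -0.0237, 0.0891]
tool_rot: [[-0.089, 0.996, -0.0], [0.996, 0.089, 0.0], [0.0, -0.0, -1.0]]
ft_force: [0.5, 0.7, -3.6]
finger_gap: 0.0247
```

Run:
```python
from h import *
pl([((.575,.06,.095),84.5),((.564,.128,.075),84.5)])
```

```text
t 8.4 [ 0.5952 -0.0237  0.0891] yaw 95.09962413328392 gap 0.024663920585526408 F [ 0.5  0.7 -3.6] q [ 0.31  0.48 -0.42  1.75  0.23  0.96 -0.11]
-> [0.575 0.06  0.095] 84.5 [ 0.852 -0.127 -0.059] [-0.0001 -0.0001  0.0589]
-> [0.564 0.128 0.075] 84.5 [ 0.666 -0.175  0.2  ] [0. 0. 0.]
```

Call:
arm_command(
  deltas=[
    [[1, 0.17, -0.03, -0.02, 0, 0, 0.012], [1, 0.34, -0.06, -0.04, 0, 0, 0.024], [1, 0.51, -0.08, -0.06, 0, 0, 0.036], [1, 0.7, -0.11, -0.06, 0, 0, 0.048], [1, 0.85, -0.13, -0.06, 0, 0, 0.059]],
  ],
)

```text
t: 8.9
tool_pos: [0.5744, 0.0601, 0.0952]
tool_rot: [[0.096, 0.995, -0.0], [0.995, -0.096, 0.0], [0.0, -0.0, -1.0]]
ft_force: [-0.5, -0.7, -3.4]
finger_gap: 0.0246
```

Call:
arm_command(
  deltas=[
    [[1, 0.15, -0.04, 0.04, 0, 0, 0], [1, 0.3, -0.08, 0.08, 0, 0, 0], [1, 0.45, -0.12, 0.12, 0, 0, 0], [1, 0.63, -0.17, 0.18, 0, 0, 0], [1, 0.63, -0.17, 0.18, 0, 0, 0]],
  ],
)

```text
t: 9.4
tool_pos: [0.5627, 0.1259, 0.0766]
tool_rot: [[0.092, 0.996, -0.001], [0.996, -0.092, 0.001], [0.001, -0.001, -1.0]]
ft_force: [0.1, 0.3, -3.4]
finger_gap: 0.0245
```

Run:
```python
from h import *
pl([((.564,.128,.052),84.5)])
im=vision.grab_frame('scene');cv2.imwrite('pics/s10.png',cv2.resize(im[90:225,260:430],None,fx=4.4,fy=4.4,interpolation=cv2.INTER_CUBIC))
im=vision.grab_frame('top');cv2.imwrite('pics/t10.png',cv2.resize(im[140:260,70:230],None,fx=5,fy=5,interpolation=cv2.INTER_CUBIC))
```

```text
t 9.4 [0.5627 0.1259 0.0766] yaw 84.73991579018396 gap 0.024523869701966985 F [ 0.1  0.3 -3.4] q [ 0.06  0.47 -0.42  1.81  0.23  0.92 -0.56]
-> [0.564 0.128 0.052] 84.5 [0.022 0.011 0.246] [-0.0005 -0.0003  0.0013]
```

View pics/s10.png

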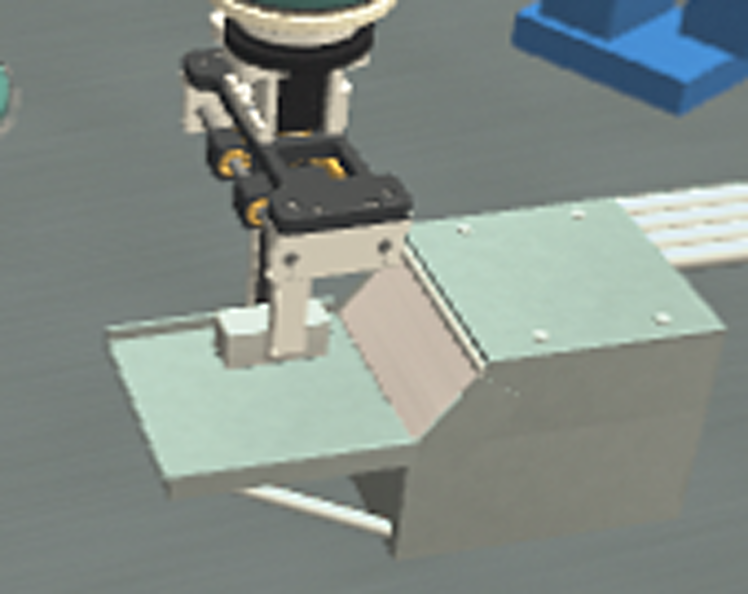

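View pics/t10.png

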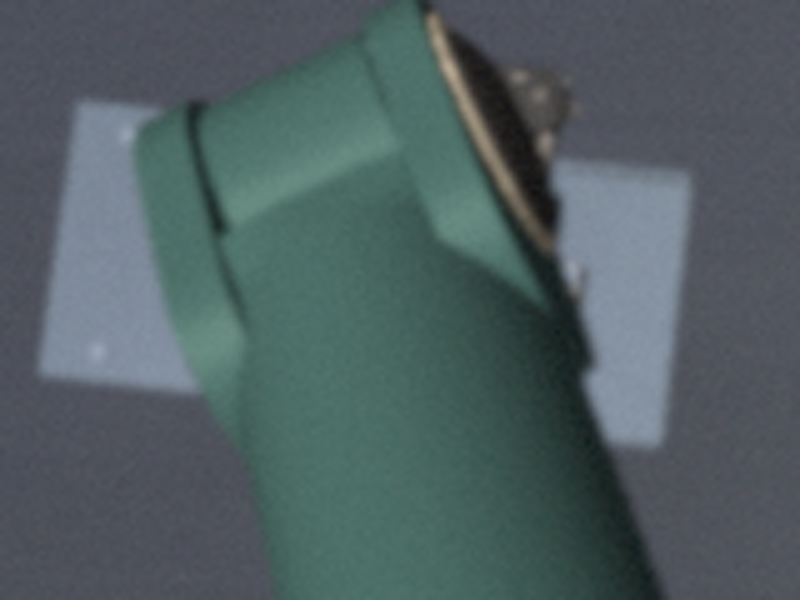

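The bar is held over the tray, about mid-width, with its front clear of the flap (crop 325,345). Lowering.

Call:
arm_command(
  deltas=[
    [[1, 0.01, 0.01, 0.06, 0, 0, 0.001], [1, 0.02, 0.01, 0.12, 0, 0, 0.001], [1, 0.02, 0.01, 0.18, 0, 0, 0.001], [1, 0.02, 0.01, 0.23, 0, 0, 0.001], [1, 0.02, 0.01, 0.25, 0, 0, 0.001]],
  ],
)

```text
t: 10.0
tool_pos: [0.5648, 0.1248, 0.0515]
tool_rot: [[0.098, 0.995, -0.001], [0.995, -0.098, -0.0], [-0.0, -0.001, -1.0]]
ft_force: [0.3, -0.3, -3.4]
finger_gap: 0.0247
```

Call:
arm_command(
  deltas=[
    [[1, 0, 0, 0.01, 0, 0, 0], [1, 0, 0, 0.02, 0, 0, 0], [1, 0, 0, 0.03, 0, 0, 0]],
  ],
)

```text
t: 10.3
tool_pos: [0.5653, 0.125, 0.0494]
tool_rot: [[0.098, 0.995, 0.0], [0.995, -0.098, 0.0], [0.0, 0.0, -1.0]]
ft_force: [-0.1, 0.1, -3.8]
finger_gap: 0.0247
```

Run:
```python
from h import *
pl([])
im=vision.grab_frame('scene');cv2.imwrite('pics/s11.png',cv2.resize(im[120:225,270:400],None,fx=5.6,fy=5.6,interpolation=cv2.INTER_CUBIC))
```

```text
t 10.3 [0.5653 0.125  0.0494] yaw 84.36525610806137 gap 0.024676046476131426 F [-0.1  0.1 -3.8] q [ 0.05  0.51 -0.41  1.82  0.25  0.87 -0.58]
```

View pics/s11.png

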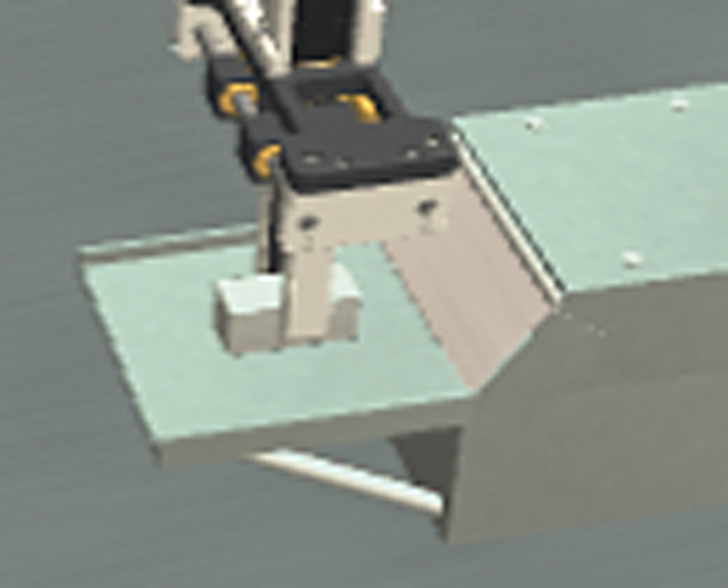

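The bar is just above the tray (crop 285,315). I'll lower in 1 mm steps until it carries load.

Call:
arm_command(
  deltas=[
    [[1, 0, 0, 0.01, 0, 0, 0], [1, 0, 0, 0.02, 0, 0, 0], [1, 0, 0, 0.02, 0, 0, 0]],
  ],
)

```text
t: 10.65
tool_pos: [0.5652, 0.125, 0.0474]
tool_rot: [[0.098, 0.995, 0.0], [0.995, -0.098, 0.0], [0.0, 0.0, -1.0]]
ft_force: [-0.6, -0.4, -0.9]
finger_gap: 0.0247
```

Load is transferring (Fz −3.8 → −0.9 N), so I'll release.

Call:
arm_command(
  deltas=[
    [[0.4, 0, 0, 0.005, 0, 0, 0], [0.2, 0, 0, 0, 0, 0, 0], [0, 0, 0, 0, 0, 0, 0], [0, 0, 0, 0, 0, 0, 0], [0, 0, 0, -0.05, 0, 0, 0]],
  ],
)

```text
t: 11.15
tool_pos: [0.5648, 0.1249, 0.052]
tool_rot: [[0.098, 0.995, -0.001], [0.995, -0.098, -0.0], [-0.0, -0.001, -1.0]]
ft_force: [0.4, 0.3, 0.8]
finger_gap: 0.047
```

Call:
arm_command(
  deltas=[
    [[0, 0, 0, -0.1, 0, 0, 0], [0, 0, 0, -0.25, 0, 0, 0], [0, 0, 0, -0.4, 0, 0, 0], [0, -0.1, 0, -0.45, 0, 0, 0], [0, -0.25, 0, -0.45, 0, 0, 0]],
  ],
)

```text
t: 11.65
tool_pos: [0.5632, 0.0997, 0.0985]
tool_rot: [[0.097, 0.995, 0.002], [0.995, -0.097, 0.0], [0.0, 0.002, -1.0]]
ft_force: [-0.5, -1.9, -0.3]
finger_gap: 0.0469
```

Run:
```python
from h import *
pl([])
im=vision.grab_frame('scene');cv2.imwrite('pics/s12.png',cv2.resize(im[100:225,270:400],None,fx=4.8,fy=4.8,interpolation=cv2.INTER_CUBIC))
```

```text
t 11.65 [0.5632 0.0997 0.0985] yaw 84.42234091332516 gap 0.046895528363870655 F [-0.5 -1.9 -0.3] q [ 0.11  0.43 -0.42  1.8   0.21  0.95 -0.5 ]
```

View pics/s12.png

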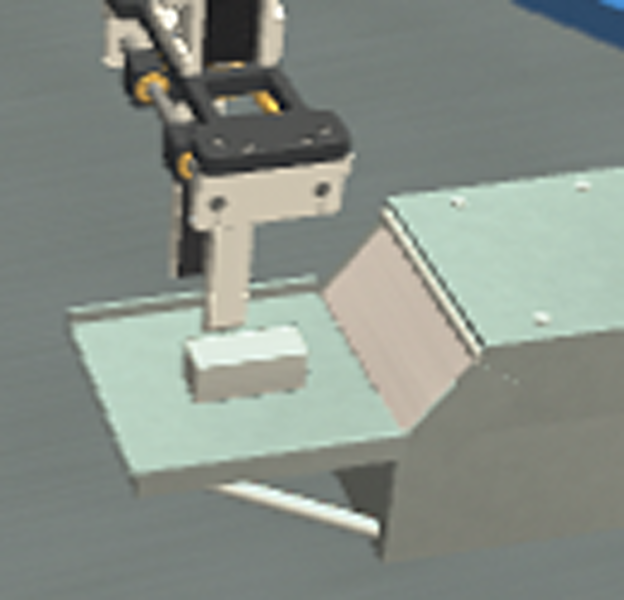

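The bar lies on the tray (crop 245,365), with the flap shut beyond it. I'll move behind it, close the fingers and lower.

Call:
arm_command(
  deltas=[
    [[0.3, -0.1, 0, 0, 0, 0, 0], [0.6, -0.2, 0, 0, 0, 0, 0], [1, -0.26, 0, 0, 0, 0, 0], [1, -0.26, 0, 0, 0, 0, 0], [1, -0.26, 0, 0, 0, 0, 0]],
  ],
)

```text
t: 12.2
tool_pos: [0.5601, 0.0744, 0.0972]
tool_rot: [[0.098, 0.995, -0.0], [0.995, -0.098, 0.0], [0.0, -0.0, -1.0]]
ft_force: [-0.1, -0.4, -0.3]
finger_gap: 0.0105
```

Call:
arm_command(
  deltas=[
    [[1, 0, 0, 0.1, 0, 0, 0], [1, 0, 0, 0.2, 0, 0, 0], [1, 0, 0, 0.3, 0, 0, 0], [1, 0, 0, 0.4, 0, 0, 0], [1, 0, 0, 0.4, 0, 0, 0]],
  ],
)

```text
t: 12.7
tool_pos: [0.5591, 0.0742, 0.0554]
tool_rot: [[0.098, 0.995, -0.003], [0.995, -0.098, -0.0], [-0.0, -0.003, -1.0]]
ft_force: [0.5, -0.2, 0.0]
finger_gap: 0.0001
```

Run:
```python
from h import *
pl([])
im=vision.grab_frame('scene');cv2.imwrite('pics/s13.png',cv2.resize(im[120:225,270:400],None,fx=5.6,fy=5.6,interpolation=cv2.INTER_CUBIC))
```

```text
t 12.7 [0.5591 0.0742 0.0554] yaw 84.38032097537511 gap 0.00011465866527497054 F [ 0.5 -0.2  0. ] q [ 0.13  0.47 -0.4   1.85  0.24  0.87 -0.48]
```

View pics/s13.png

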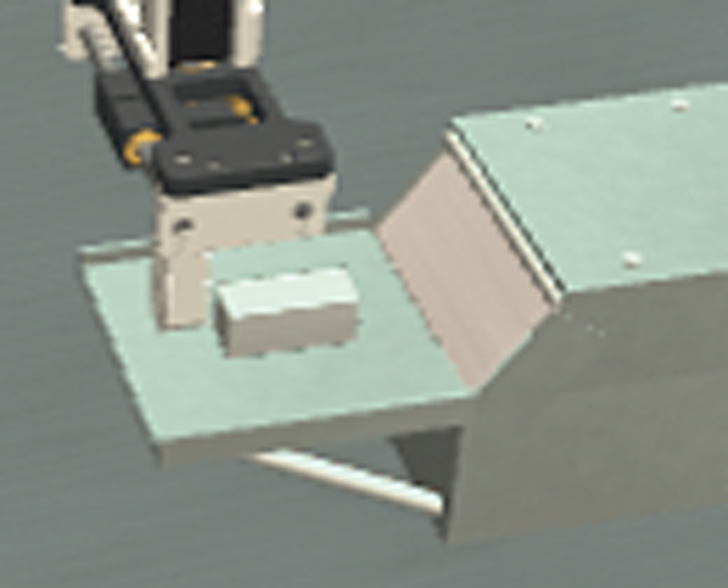

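The closed fingers are behind the bar (tip at crop 180,325). The image shows the tip still about 18 mm above the tray, so I'll lower 13 mm more.

Call:
arm_command(
  deltas=[
    [[1, 0, 0, 0.04, 0, 0, 0], [1, 0, 0, 0.08, 0, 0, 0], [1, 0, 0, 0.12, 0, 0, 0], [1, 0, 0, 0.13, 0, 0, 0], [1, 0, 0, 0.13, 0, 0, 0]],
  ],
)

```text
t: 13.25
tool_pos: [0.5601, 0.0742, 0.0441]
tool_rot: [[0.098, 0.995, -0.0], [0.995, -0.098, 0.0], [-0.0, -0.0, -1.0]]
ft_force: [-0.2, 0.3, -0.2]
finger_gap: 0.0006
```

Run:
```python
from h import *
pl([])
im=vision.grab_frame('scene');cv2.imwrite('pics/s14.png',cv2.resize(im[120:225,270:400],None,fx=5.6,fy=5.6,interpolation=cv2.INTER_CUBIC))
```

```text
t 13.25 [0.5601 0.0742 0.0441] yaw 84.37093866800677 gap 0.000611104264836636 F [-0.2  0.3 -0.2] q [ 0.13  0.49 -0.4   1.86  0.25  0.84 -0.49]
```

View pics/s14.png

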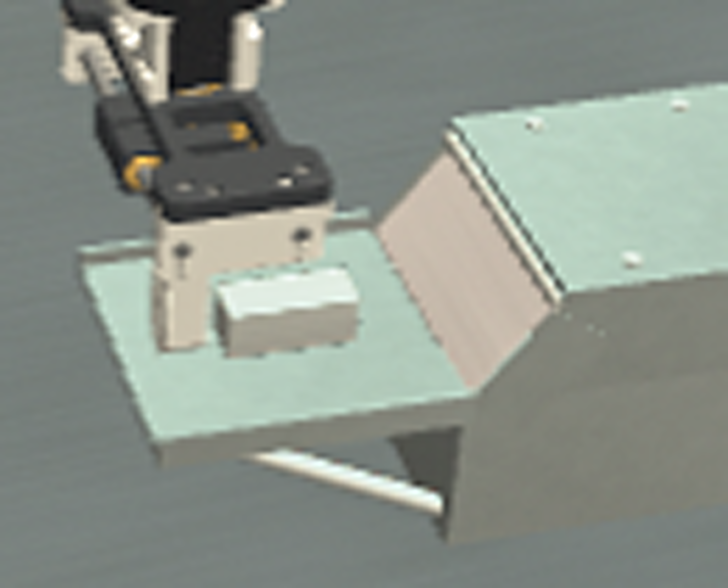

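The fingertips are low behind the bar (crop 180,345) and clear of the tray. Pushing.

Call:
arm_command(
  deltas=[
    [[1, 0.08, 0, 0, 0, 0, 0], [1, 0.2, 0, 0, 0, 0, 0], [1, 0.35, 0, 0, 0, 0, 0], [1, 0.5, 0, 0, 0, 0, 0], [1, 0.65, 0, 0, 0, 0, 0]],
  ],
)

```text
t: 13.8
tool_pos: [0.5667, 0.1401, 0.0444]
tool_rot: [[0.098, 0.995, 0.0], [0.995, -0.098, -0.001], [-0.001, 0.0, -1.0]]
ft_force: [-0.6, -8.6, 5.8]
finger_gap: 0.0003
```

Run:
```python
from h import *
pl([])
im=vision.grab_frame('scene');cv2.imwrite('pics/s15.png',cv2.resize(im[120:225,270:400],None,fx=5.6,fy=5.6,interpolation=cv2.INTER_CUBIC))
```

```text
t 13.8 [0.5667 0.1401 0.0444] yaw 84.3856573827103 gap 0.0003082056606387518 F [-0.6 -8.6  5.8] q [ 0.02  0.52 -0.4   1.81  0.26  0.86 -0.61]
```

View pics/s15.png

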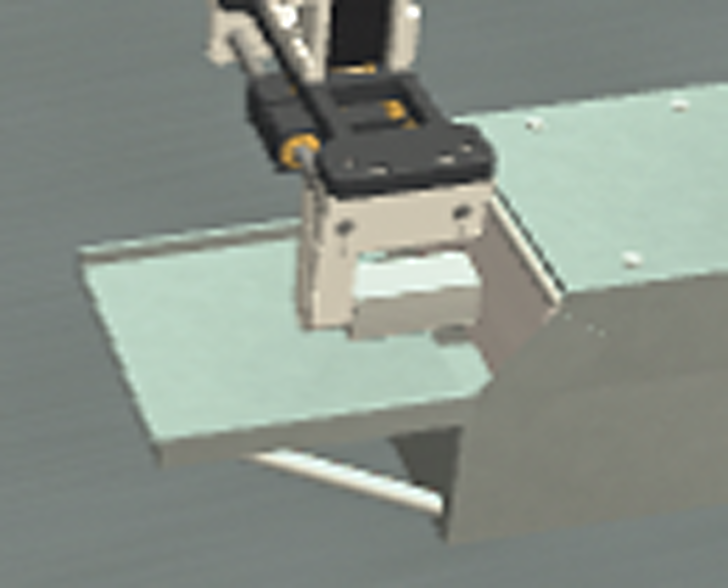

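The bar's nose has pushed the flap open (crop 470,300) with a push force of about 9 N. Continuing gently.

Call:
arm_command(
  deltas=[
    [[1, 0.05, 0, 0, 0, 0, 0], [1, 0.1, 0, 0, 0, 0, 0], [1, 0.15, 0, 0, 0, 0, 0], [1, 0.2, 0, 0, 0, 0, 0], [1, 0.25, 0, 0, 0, 0, 0]],
  ],
)

```text
t: 14.35
tool_pos: [0.5691, 0.1621, 0.0443]
tool_rot: [[0.1, 0.995, -0.001], [0.995, -0.1, -0.002], [-0.002, -0.0, -1.0]]
ft_force: [-1.1, -11.5, 6.8]
finger_gap: 0.0005
```

Run:
```python
from h import *
pl([])
im=vision.grab_frame('scene');cv2.imwrite('pics/s16.png',cv2.resize(im[120:225,270:400],None,fx=5.6,fy=5.6,interpolation=cv2.INTER_CUBIC))
```

```text
t 14.35 [0.5691 0.1621 0.0443] yaw 84.28885262273832 gap 0.0005369964366469141 F [ -1.1 -11.5   6.8] q [-0.02  0.53 -0.4   1.79  0.26  0.87 -0.65]
```

View pics/s16.png

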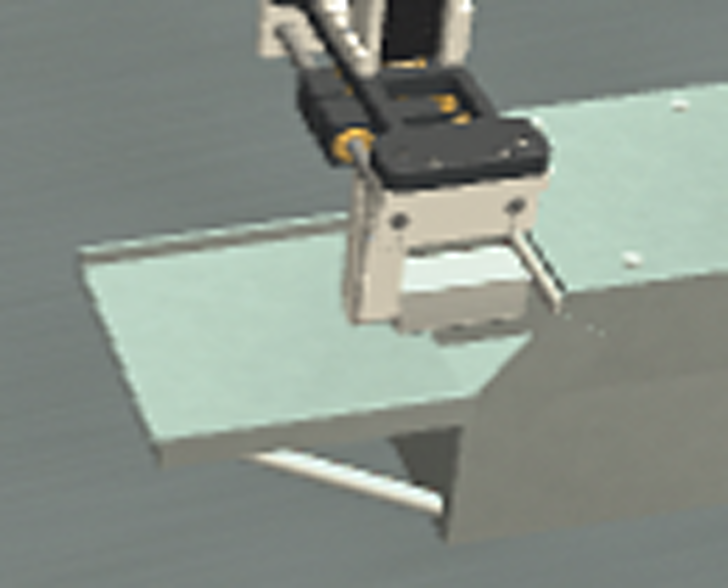

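The bar is about half over the edge, held level between fingers and flap (crop 460,290). The box interior shows beneath it. I'll continue to the limit.

Call:
arm_command(
  deltas=[
    [[1, 0.06, 0, 0, 0, 0, 0], [1, 0.12, 0, 0, 0, 0, 0], [1, 0.18, 0, 0, 0, 0, 0], [1, 0.24, 0, 0, 0, 0, 0], [1, 0.3, 0, 0, 0, 0, 0]],
  ],
)

```text
t: 14.9
tool_pos: [0.5717, 0.1945, 0.0441]
tool_rot: [[0.098, 0.995, -0.0], [0.995, -0.098, 0.0], [0.0, -0.0, -1.0]]
ft_force: [0.6, -0.6, -0.6]
finger_gap: 0.0005
```

Run:
```python
from h import *
pl([])
im=vision.grab_frame('scene');cv2.imwrite('pics/s17.png',cv2.resize(im[120:225,270:400],None,fx=5.6,fy=5.6,interpolation=cv2.INTER_CUBIC))
```

```text
t 14.9 [0.5717 0.1945 0.0441] yaw 84.39407683739894 gap 0.0005215886638879595 F [ 0.6 -0.6 -0.6] q [-0.07  0.55 -0.4   1.76  0.27  0.89 -0.69]
```

View pics/s17.png

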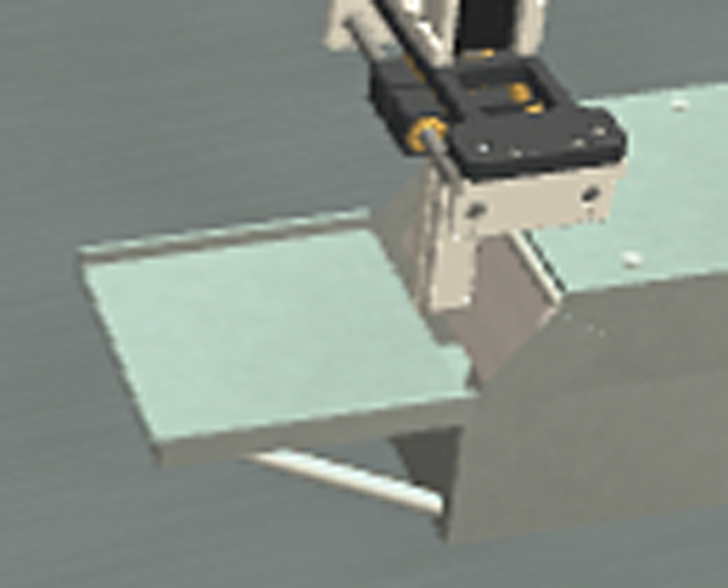

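The bar has dropped in and the force is near zero; the flap now rests on the fingers (crop 480,300). I'll back straight out, then rise.

Call:
arm_command(
  deltas=[
    [[1, -0.1, 0, 0, 0, 0, 0], [1, -0.25, 0, 0, 0, 0, 0], [1, -0.45, 0, 0, 0, 0, 0], [1, -0.65, 0, 0, 0, 0, 0], [1, -0.85, 0, 0, 0, 0, 0]],
  ],
)

```text
t: 15.45
tool_pos: [0.5633, 0.1064, 0.0442]
tool_rot: [[0.1, 0.995, -0.0], [0.995, -0.1, -0.0], [-0.0, -0.0, -1.0]]
ft_force: [0.2, -0.2, 0.5]
finger_gap: 0.0004
```

Call:
arm_command(
  deltas=[
    [[1, 0, 0, -0.2, 0, 0, 0], [1, 0, 0, -0.5, 0, 0, 0], [1, -0.2, 0, -0.7, 0, 0, 0], [1, -0.5, 0, -0.7, 0, 0, 0], [1, -0.9, 0, -0.7, 0, 0, 0]],
  ],
)

```text
t: 15.95
tool_pos: [0.5545, 0.0181, 0.115]
tool_rot: [[0.097, 0.995, 0.001], [0.995, -0.097, 0.0], [0.0, 0.001, -1.0]]
ft_force: [0.7, 0.2, 0.0]
finger_gap: 0.0002
```

Call:
arm_command(
  deltas=[
    [[1, -0.3, 0, 0, 0, 0, 0], [1, -0.6, 0, 0, 0, 0, 0], [1, -0.9, 0, 0, 0, 0, 0], [1, -0.95, 0, 0, 0, 0, 0], [1, -0.95, 0, 0, 0, 0, 0]],
  ],
)

```text
t: 16.45
tool_pos: [0.5448, -0.077, 0.1142]
tool_rot: [[0.101, 0.995, -0.0], [0.995, -0.101, -0.0], [-0.0, -0.0, -1.0]]
ft_force: [-0.4, 0.2, -0.1]
finger_gap: 0.0005
```

Run:
```python
from h import *
pl([])
im=vision.grab_frame('scene');cv2.imwrite('pics/s18.png',im);cv2.imwrite('pics/s18c.png',cv2.resize(im[120:225,270:430],None,fx=5,fy=5,interpolation=cv2.INTER_CUBIC))
im=vision.grab_frame('top');cv2.imwrite('pics/t18.png',im)
```

```text
t 16.45 [ 0.5448 -0.077   0.1142] yaw 84.19518207964717 gap 0.0005168109086953094 F [-0.4  0.2 -0.1] q [ 0.39  0.37 -0.37  1.84  0.16  0.96 -0.16]
```

View pics/s18c.png

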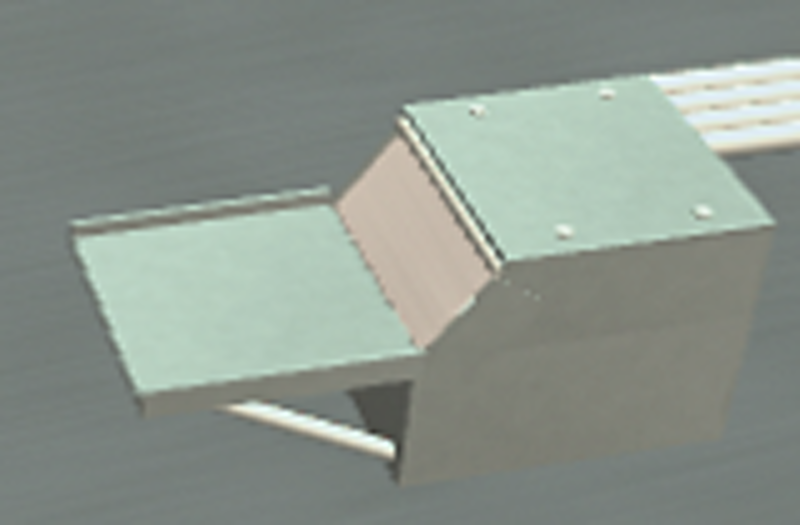

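View pics/s18.png

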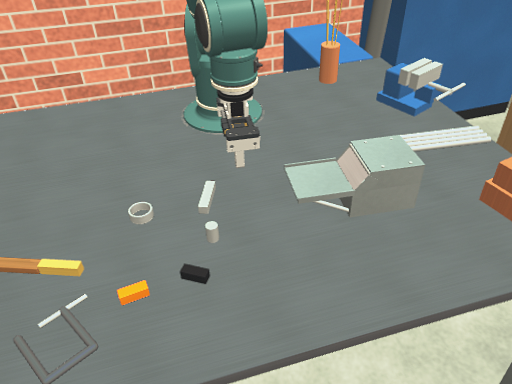

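View pics/t18.png

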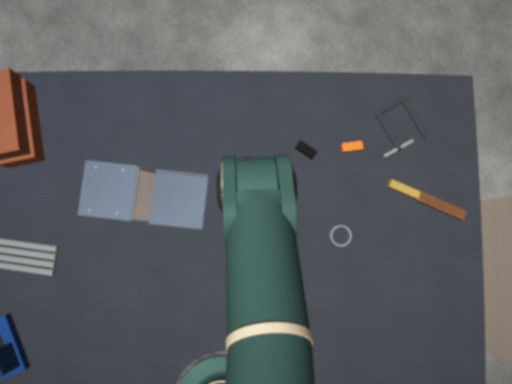

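The tray is empty, the flap looks shut (crop 415,240), and the long bar, stub, ring and decoys are where they were. One last check compares the flap against the first picture.

Run:
```python
from h import *
a=cv2.imread('pics/scene0.png').astype(int);b=cv2.imread('pics/s18.png').astype(int)
d=np.abs(a-b).max(2)
r=d[130:225,280:430]; ys,xs=np.where(r>30); print('box diff',len(ys),list(zip(xs+280,ys+130))[:20])
r=d[175:220,195:220];print('longbar diff',(r>30).sum())
a=cv2.imread('pics/top0.png').astype(int);b=cv2.imread('pics/t18.png').astype(int)
print('top box',(np.abs(a-b).max(2)[150:240,70:210]>30).sum())
```

```text
box diff 2 [(np.int64(352), np.int64(188)), (np.int64(355), np.int64(189))]
longbar diff 0
top box 0
```

Run:
```python
from bench import bot, monitor
print(bot.hand_in(), monitor.sense()['t'])
```

```text
the job is handed in; nothing more can be done
the job is handed in; nothing more can be done
```

The offcut is in the box. I gripped it, laid it on the tray, pushed it through the flap with closed fingers until it dropped, and backed out. I then handed the job in at about 16.5 s of the 42 s allowed.

**Last checks before hand-in**
- **Flap and tray:** both look the same as at the start. Only 2 pixels differ around the box in the scene view and none in the top view, so the flap is shut and the tray empty.
- **Long bar:** no pixels changed around it in the scene view. In the last top view the arm hid it.
- **Other items:** the stub, ring and the black and orange look-alikes look unmoved in the scene picture.
- **Forces:** the highest wrist reading at the end of any move was about 13 N, during the push. Nothing was in contact when I handed in.

**Not seen directly:** the bar cannot be seen once inside the box. I infer that it dropped because the push force fell to about zero, the tray was empty and the flap closed again.

**Disagreement found:** the reported tool height was about 40 mm lower than the fingertips in the pictures. A test close above the bar, which met nothing, confirmed it. I used pictures and contact force instead of the reported height from then on.

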